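Drift the fence bracket into line and bolt it

ROBOT

A 6-joint arm with a two-finger parallel gripper is mounted at the origin on the work surface. World frame = base frame: x ahead of the robot, y to its left, z up, the work surface at z = 0. Lengths are in m, angles in rad, forces in N, time in s.
With the tool pointing down it reaches from about 0.3 to 0.95 m from the base axis. Payload 3.1 kg.
Tool frame: the origin (TCP) lies at the very end of the fingers, on their centre line; the grasp point (between the pads) lies 19 mm behind it (r.tcp_to_grasp is the distance from the TCP to the grasp point, in m); z points along the fingers, y is the line along which they close (so a half turn about z gives the same grasp; the last joint's range is limited). The gripper opens to 85 mm and grips with 20 to 120 N. Pads are 22 mm wide; open, the fingers measure 114 mm over their backs; the gripper's body (76 mm by 85 mm) begins 54 mm behind the grasp point. The pads swing forward as they close: fully open they stand 13 mm farther back than shut.
Start: joints at [-1.305, 0.308, 1.634, -0, 1.2, -0.07], TCP at [0.206, -0.59, 0.231] pointing down, gripper open.
Joint ranges: [-3.06, 3.06], [-0.79, 1.96], [0.05, 2.63], [-1.19, 4.34], [0.05, 2.64], [-2.94, 2.94]. Speed limits (rad/s): [2.79, 2.79, 3.14, 3.14, 3.14, 3.14].

INTERFACE

Orientations are given as a 3x3 rotation matrix whose columns are the frame's x, y, z axes.
In Python, from workcell import r gives the robot as it stands.
- The arm moves only by the tool step_arm, never from a script. Its arguments are lists of equal length, an entry for each row: "claw": the opening, from 0 (shut) to 1 (fully open); "translation": the shift along the tool's x, y, z in m, a list of three; "twist": the turn about the tool's z in rad. A call has exactly 8 rows; each row is the pose to reach, as a shift and turn from the pose commanded when the call began, along the tool's axes at that moment; what a row does not reach only later rows make up. A row lasts 1/12 s, in which the tool goes at most 41.7 mm and 7.16 degrees, less where a joint would pass 70% of its speed; a pose out of reach is approached as far as the arm can. A call with a gripper value outside its range is refused whole. The fingers move at their own pace and stop on an object; "squeeze" is the grip in N (left out, the last holds). Time passes only in rows, so rows that repeat a pose let the fingers close, or fill a call up. It gives the time, the measured TCP pose, the force, the opening and the grip force at its end, in the units of the state.
- r.observe(): the state, without advancing time (a new reading comes with each control period).
- r.read_camera(name): name is "scene" or "top"; returns a dict with "img" (400x640x3 uint8, red, green, blue), "range_z" (400x640 float32, m along the optical axis (not along the pixel's ray), 0 where there is no reading), "mtx" (3x3 intrinsics, pixels), "k1" (the pictures are not rectified: a ray, as slopes to the right and down, at radius r is drawn at 1 + k1 r^2 times it, then the intrinsics apply), "origin" and "rotation" of the camera in the world. Camera axes: x right, y up, looking along -z (the intrinsics and any distortion apply to the point x, -y, -z); pixel columns grow to the right and rows downward; lengths in m; the calibration is good to about 2 mm. A picture is of the moment at which its call begins.
- r.hand_in(): hands the job in; it is judged then, once.
The state is a dict: "clock": time; "qpos": joint angles; "joint_vel": joint speeds; "joint_torque": joint torques, N m; "ee_pos": TCP position; "orientation": TCP orientation; "ft_force": force on the tool from outside, world axes, zero at the start; "moment": the same for the moment, N m; "grip_width": finger opening in m; "finger_force": force on a finger pad.
Only numpy, scipy, OpenCV 4.12 (cv2) and the standard library are available. Lean on these libraries where they do the work, as an engineer would, in place of code of your own. Each camera call takes 0.05 s, during which the arm holds its last target. There are 200 camera calls.

TASK

The fence bracket's free hole has shifted out of line with the hole in the nut below it; which way cannot be measured, so feel for the lower hole through the upper one. With the tip in, ease the tapered steel drift straight down through both holes until its collar is about on the bracket and the holes are in line, put the drift back upright in its hole in the wooden tool block, then put the square-head bolt down through both holes until its flange sits flush on the bracket, and let go. Shift the bracket only with the drift, keep the gripper off bracket and block, never pushing with more than about 25 N, and leave the loose things around the work where they lie.

Things in the scene. Friction and masses are not known exactly. Their poses are not given: they have to be found in the camera images.
- plate_hole (a point): centre of the upper mouth of the free hole (21 mm diameter) in the steel bracket plate (60 x 170 x 8 mm), 8 mm above the block's top face; z up, y towards the pivot bolt 120 mm away. The plate can swing about that bolt and slide 20 mm each way along y, level, both stiffly: it takes about 7 N sideways at the hole to shift it, and it stays where left
- drift: steel tapered drift, standing in the tool block. Origin: centre of the underside of its round collar (32 mm diameter, 5 mm thick); z up along the drift towards the handle. Above the collar a square handle 20 x 20 x 55 mm (flats along x and y; top 60 mm above the origin). Below it a round shaft 60 mm long: 20 mm diameter for 18 mm, then tapering to a 5 mm tip. About 0.35 kg
- bolt: square-head steel bolt, standing in the tool block. Origin: centre of the underside of its round flange (32 mm diameter, 4 mm thick); z up. Above the flange a square head 22 x 22 x 30 mm (flats along x and y; top 34 mm above the origin). Below it a round shank 18 mm in diameter, 46 mm long, the last 10 mm tapering to a 10 mm point. About 0.25 kg
- rack: wooden tool block 75 (x) x 180 (y) x 70 mm tall, fixed. Origin: centre of its underside. Two vertical through holes of 25 mm diameter at y = +55 and -55 mm of its frame; the drift stands in one and the bolt in the other (either way round), collar and flange resting on the block's top
- collar: loose steel spindle spacer ring, 60 mm diameter, 30 mm tall, on the table; origin centre of underside; leave alone
- spanner: loose steel spanner 190 mm long lying on the table; leave alone
- offcut: loose wooden offcut 50 x 120 x 22 mm on the table; origin centre of underside; leave alone
- base: fixed grey block under the plate, 75 (x) x 190 (y) mm, top 62 mm above its origin, 62 to 72 mm above the table; pivot bolt at y +60. A locked steel nut at y -60 has the off-centre lower hole: vertical, through, 21 mm diameter, 8 to 12 mm off the plate hole in any direction; its place is not measured: feel for it with the drift's tip. Fence board 50 mm tall over the pivot end

How it is judged:
By the outcome, as a careful person would: the job done as asked, in the order asked, and still so for the second after the job is handed in, with the robot touching nothing.
It also fails if it takes over 72 s, if anything falls off the work surface, if the arm or the gripper's body presses on something with over 40 N, if the wrist force passes 120 N, or if a joint passes its speed limit or range.

## Working session

There is one attempt and no reset: what is moved stays moved. The work goes in short steps, Python scripts to look and compute and a tool call to move; the robot and the scene stay as the last step left them, time stands still between calls to the robot, and variables do not carry over. Pictures are saved under pics/ and viewed, at most 10 in all, crops included, and the job is handed in when it is done.

Besides the shell and the picture viewer there is one more tool, called after "Request:" as name(argument=value, ...) on one line, values as JSON. step_arm: Moves the arm, as the interface text tells. Its arguments: {"type":"object","properties":{"claw":{"type":"array","items":{"type":"number"}},"translation":{"type":"array","items":{"type":"array","items":{"type":"number"}}},"twist":{"type":"array","items":{"type":"number"}},"squeeze":{"type":"number"}},"required":["claw","translation","twist"]}

```bash
ls; mkdir -p pics
python3 - <<'E'
from workcell import r
import cv2,numpy as np
o=r.observe();print(o)
for n in ("scene","top"):
    c=r.read_camera(n);np.savez(n+"0.npz",**c)
    print(n,c["mtx"],c["k1"],c["origin"],c["rotation"])
    cv2.imwrite(f"pics/{n}0.png",c["img"][:,:,::-1])
E
```

```text
pics
{'clock': 0.0, 'qpos': array([-1.30470061e+00,  3.09004990e-01,  1.63518771e+00, -6.25662837e-07,
        1.19967937e+00, -6.96991648e-02]), 'joint_vel': array([-0.00013989,  0.00111354,  0.00011326, -0.00029969, -0.00239085,
       -0.00060279]), 'joint_torque': array([ 3.88603667e-05, -4.15257704e+01, -2.76664227e+01,  2.13775604e-05,
        1.00903751e-02,  1.34641644e-05]), 'ee_pos': array([ 0.20570953, -0.5893135 ,  0.23004652]), 'orientation': array([[ 9.44148651e-01,  3.29519293e-01, -5.99973608e-04],
       [ 3.29519801e-01, -9.44146104e-01,  2.19904155e-03],
       [ 1.58163873e-04, -2.27392530e-03, -9.99997402e-01]]), 'ft_force': array([ 0.9538256 , -0.39399879, -0.01742276]), 'moment': array([-0.00868443,  0.03851287,  0.03745073]), 'finger_force': 0.0, 'grip_width': 0.0858187462591645}
scene [[484.04273559   0.         324.24707154]
 [  0.         484.04273559 211.18119564]
 [  0.           0.           1.        ]] 0.04887009680593268 [ 1.11543523 -0.65840947  0.64823314] [[ 0.72449254 -0.41152425  0.55295421]
 [ 0.68927848  0.43533247 -0.57912073]
 [-0.0023967   0.80070809  0.59904993]]
top [[433.53876421   0.         321.61812402]
 [  0.         433.53876421 199.08210969]
 [  0.           0.           1.        ]] 0.03204469433765587 [ 0.49133254 -0.0697093   0.82248962] [[-0.00541571  0.99511583 -0.09856549]
 [-0.99956148 -0.00251751  0.02950448]
 [ 0.02911224  0.09868206  0.99469308]]
```

View pics/scene0.png

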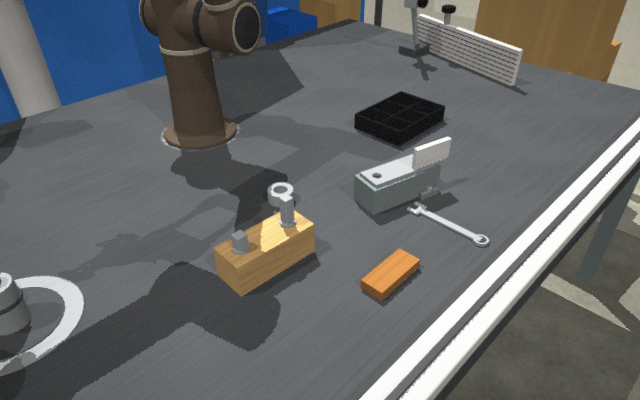

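View pics/top0.png

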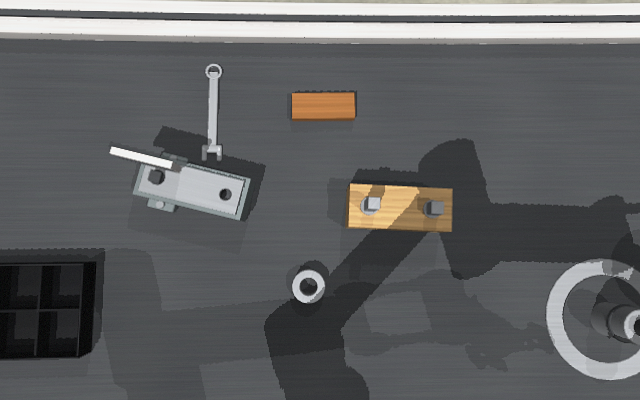

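The scene view shows the drift standing in the far end of the block at (287,205) and the bolt at (239,242). In the top view the drift is at (371,205), the bolt at (434,208), the plate hole at (225,194) and the pivot bolt at (157,176).

```bash
cat > h.py <<'E'
import numpy as np,cv2
from workcell import r
def rays(c,uv):
    K=c["mtx"];d=np.array([c["k1"],0,0,0,0.])
    p=cv2.undistortPoints(np.float64(uv).reshape(-1,1,2),K,d).reshape(-1,2)
    return np.c_[p[:,0],-p[:,1],-np.ones(len(p))]@c["rotation"].T
def onplane(c,uv,z):
    d=rays(c,uv);o=c["origin"];return o+d*((z-o[2])/d[:,2])[:,None]
def cloud(c):
    h,w=c["range_z"].shape;u,v=np.meshgrid(np.arange(w),np.arange(h))
    d=rays(c,np.c_[u.ravel(),v.ravel()]);P=c["origin"]+d*c["range_z"].reshape(-1,1)
    return P.reshape(h,w,3)
def project(c,P):
    q=(np.atleast_2d(P)-c["origin"])@c["rotation"];s=np.c_[q[:,0],-q[:,1]]/-q[:,2:]
    s=s*(1+c["k1"]*(s**2).sum(1,keepdims=True));return s@c["mtx"][:2,:2].T+c["mtx"][:2,2]
def rect(c,m,z):
    cs,_=cv2.findContours(np.uint8(m),cv2.RETR_EXTERNAL,cv2.CHAIN_APPROX_NONE)
    k=max(cs,key=cv2.contourArea).reshape(-1,2);P=onplane(c,k,z)[:,:2]
    (x,y),wh,a=cv2.minAreaRect(np.float32(P*1000));return np.round([x,y,*wh,a],1)
def box(m,u0,u1,v0,v1):
    o=np.zeros_like(m);o[v0:v1,u0:u1]=m[v0:v1,u0:u1];return o
E
cat > a.py <<'E'
from h import *
for n,roi in (("top",dict(rack=(330,470,170,245),plate=(120,270,140,230))),("scene",dict(rack=(205,325,175,300),plate=(340,460,130,220)))):
    c=dict(np.load(n+"0.npz"));Z=cloud(c)[:,:,2]
    b=lambda m,k:box(m,*roi[k])
    for k,z in (("rack",.07),("plate",.075)):
        m=b(abs(Z-z)<.006,k); print(n,k,"medZ",np.median(Z[m]),rect(c,m,np.median(Z[m])))
    print(n,"drift",rect(c,b(abs(Z-.13)<.006,"rack"),.13),"bolt",rect(c,b(abs(Z-.104)<.005,"rack"),.104))
    im=c["img"].astype(int); zp=np.median(Z[b(abs(Z-.075)<.006,"plate")])
    g=im.max(2); u,v=(225,194) if n=="top" else (377,175)
    m=box(g<95,u-9,u+10,v-8,v+9);
    k,lab,st,ce=cv2.connectedComponentsWithStats(np.uint8(m))
    i=1+st[1:,4].argmax();print(n,"hole px",ce[i],st[i],"w",onplane(c,ce[i],zp),rect(c,lab==i,zp))
    print(g[v-9:v+10,u-10:u+11])
E
python3 a.py
```

```text
top rack medZ 0.07092165916901289 [ 550.4 -228.7  180.5   75.3   87.1]
top plate medZ 0.07327097968746793 [589.7 132.7 171.5  62.2  76.1]
top drift [ 553.4 -172.9   19.4   19.6   89.1] bolt [ 547.7 -283.1   21.8   21.9   88.3]
top hole px [224.74157303 194.06741573] [220 189  11  11  89] w [[0.57469088 0.0752329  0.07327098]] [574.8  74.8  17.5  17.1   0.9]
[[197 199 199 199 200 197 200 198 196 199 198 197 198 199 199 201 201 199
  198 200 199]
 [199 199 200 201 200 200 201 199 200 199 199 201 197 198 199 199 199 200
  200 200 201]
 [198 197 198 199 197 200 203 203 200 200 190 197 195 198 200 197 196 196
  197 199 198]
 [201 200 200 200 198 197 195 180 176 152 141 156 166 177 201 201 197 196
  196 197 196]
 [199 200 201 198 202 196 165 104 108  45  58  81 104 119 164 201 202 199
  199 200 197]
 [200 199 198 201 197 160 102  36  21  23  23  76  90  86  88 171 197 201
  201 200 201]
 [198 197 197 200 181  96  46  21  26  35  35  58  94  91  78 105 179 200
  197 199 200]
 [200 198 199 201 153  56  27  25  33  37  41  62  95  94  89  78 148 201
  197 199 196]
 [200 201 200 196 120  49  2
[... 2297 characters left out ...]
7 226 227 221 178 149 132 103  98  98 112 162 201 226 228 228
  227 227 228]
 [163 213 225 227 228 229 230 226 210 188 182 181 193 227 228 227 228 228
  229 229 228]
 [111 154 214 224 229 227 228 229 228 227 227 229 227 228 229 229 228 228
  229 230 229]
 [106 111 141 189 219 228 227 228 227 227 227 228 228 227 228 228 230 229
  226 218 213]
 [139 105 107 117 170 218 228 226 228 229 227 228 229 228 228 229 225 214
  196 156 146]
 [187 138 107 103 117 167 212 223 228 226 228 228 228 226 217 212 193 148
  114 114 112]
 [196 187 146 126 107 112 142 190 222 226 224 213 212 195 157 147 113 113
  115 110 111]
 [185 199 194 171 112 108 103 127 184 209 195 154 148 115 114 116 110 110
  107 111 112]]
```

Request:
step_arm(claw=[0.7, 0.7, 0.7, 0.7, 0.7, 0.7, 0.7, 0.7], translation=[[0.034, -0.02, 0], [0.068, -0.04, 0], [0.102, -0.06, 0], [0.136, -0.08, 0], [0.17, -0.1, 0], [0.204, -0.12, 0], [0.238, -0.14, 0], [0.27, -0.16, 0]], twist=[0.05, 0.1, 0.15, 0.2, 0.24, 0.28, 0.32, 0.36], squeeze=90)

```text
clock: 0.77
ee_pos: [0.4089, -0.3481, 0.2309]
orientation: [[1.0, -0.026, -0.0], [-0.026, -1.0, 0.001], [-0.0, -0.001, -1.0]]
ft_force: [0.3, -0.4, -0.4]
grip_width: 0.06
finger_force: 0.0
```

```bash
cat >> h.py <<'E'
def go(x=None,y=None,z=None,yaw=None):
    o=r.observe();R=o["orientation"];p=o["ee_pos"]
    t=np.array([p[i] if a is None else a for i,a in enumerate((x,y,z))])
    y0=np.degrees(np.arctan2(R[1,0],R[0,0]))
    print("t%.2f"%o["clock"],"pos",(p*1e3).round(1),"yaw %.2f"%y0,"d_tool mm",(R.T@(t-p)*1e3).round(1),"twist",None if yaw is None else round(np.radians(y0-yaw),4),"F",o["ft_force"].round(1),"w",round(o["grip_width"]*1e3,1),"q",o["qpos"].round(2))
E
python3 -c "
from h import *
go(.5534,-.173,.19,-1.5)"
```

```text
t0.77 pos [ 408.9 -348.1  230.9] yaw -1.50 d_tool mm [ 139.8 -178.8   40.9] twist -0.0 F [ 0.3 -0.4 -0.4] w 60.0 q [-0.79  0.14  1.84  0.    1.16  0.81]
```

Request:
step_arm(claw=[0.7, 0.7, 0.7, 0.7, 0.7, 0.7, 0.7, 0.7], translation=[[0.023, -0.03, 0], [0.046, -0.06, 0], [0.07, -0.09, 0], [0.093, -0.12, 0.01], [0.116, -0.15, 0.02], [0.14, -0.179, 0.03], [0.14, -0.179, 0.041], [0.14, -0.179, 0.041]], twist=[0, 0, 0, 0, 0, 0, 0, 0])

```text
clock: 1.43
ee_pos: [0.5513, -0.172, 0.1871]
orientation: [[1.0, -0.02, -0.005], [-0.02, -1.0, 0.002], [-0.005, -0.002, -1.0]]
ft_force: [-0.5, -0.6, -0.8]
grip_width: 0.0598
finger_force: 0.0
```

Run:
```python
from h import *
go(.5534,-.173,.085,-1.5)
c=r.read_camera("scene")
cv2.imwrite("pics/s1.png",cv2.resize(c["img"][100:320,180:460,::-1],None,fx=2.5,fy=2.5))
c=r.read_camera("top");np.savez("t1.npz",**c)
```

```text
t1.43 pos [ 551.3 -172.   187.1] yaw -1.16 d_tool mm [  2.7   1.2 102.1] twist 0.006 F [-0.5 -0.6 -0.8] w 59.8 q [-0.38  0.27  1.78 -0.    1.1   1.21]
```

View pics/s1.png

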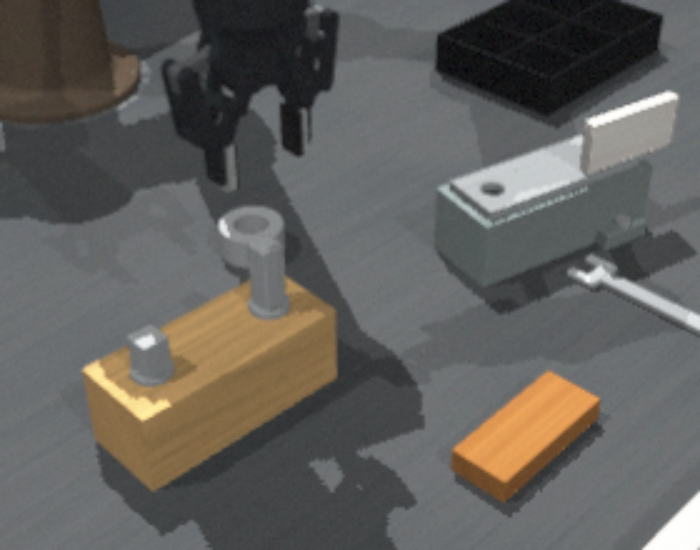

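The gripper hovers above the drift handle (267,245 in the crop), its fingers straddling it along y. Going down to grip.

Request:
step_arm(claw=[0.7, 0.7, 0.7, 0.7, 0.7, 0.7, 0.7, 0.7], translation=[[0.001, 0, 0.03], [0.001, 0, 0.06], [0.001, 0, 0.08], [0.001, 0, 0.095], [0.001, 0, 0.104], [0.001, 0, 0.104], [0.001, 0, 0.104], [0.001, 0, 0.104]], twist=[0, 0, 0, 0, 0, 0, 0, 0])

```text
clock: 2.2
ee_pos: [0.5544, -0.1757, 0.0879]
orientation: [[1.0, -0.025, 0.003], [-0.025, -1.0, -0.001], [0.003, 0.001, -1.0]]
ft_force: [0.0, -0.5, -0.8]
grip_width: 0.0598
finger_force: 0.0
```

Request:
step_arm(claw=[0.1, 0.1, 0.1, 0.1, 0.1, 0.1, 0.1, 0.1], translation=[[0, 0, 0], [0, 0, 0], [0, 0, 0], [0, 0, 0], [0, 0, 0], [0, 0, 0], [0, 0, 0], [0, 0, 0]], twist=[0, 0, 0, 0, 0, 0, 0, 0], squeeze=90)

```text
clock: 2.87
ee_pos: [0.5542, -0.1749, 0.0874]
orientation: [[1.0, -0.024, 0.002], [-0.024, -1.0, -0.001], [0.002, 0.001, -1.0]]
ft_force: [-1.5, 0.0, 5.2]
grip_width: 0.0191
finger_force: 88.3
```

Run:
```python
from h import *
go(.5534,-.173,.22,-1.5)
```

```text
t2.87 pos [ 554.2 -174.9   87.4] yaw -1.37 d_tool mm [  -0.7   -1.8 -132.6] twist 0.0022 F [-1.5  0.   5.2] w 19.1 q [-0.38  0.4   1.84 -0.    0.9   1.21]
```

Request:
step_arm(claw=[0.1, 0.1, 0.1, 0.1, 0.1, 0.1, 0.1, 0.1], translation=[[0, 0, -0.01], [0, 0, -0.03], [0, 0, -0.05], [0, 0, -0.07], [0, 0, -0.09], [0, 0, -0.11], [0.002, -0.02, -0.11], [0.004, -0.05, -0.11]], twist=[0, 0, 0, 0, 0, 0, 0, 0])

```text
clock: 3.53
ee_pos: [0.5592, -0.1264, 0.1977]
orientation: [[1.0, -0.028, 0.003], [-0.028, -1.0, -0.002], [0.003, 0.002, -1.0]]
ft_force: [1.1, 0.3, -3.7]
grip_width: 0.0191
finger_force: 89.3
```

Request:
step_arm(claw=[0.1, 0.1, 0.1, 0.1, 0.1, 0.1, 0.1, 0.1], translation=[[0.002, -0.035, 0], [0.004, -0.07, 0], [0.006, -0.105, 0], [0.008, -0.14, 0], [0.01, -0.17, 0], [0.011, -0.19, 0], [0.012, -0.203, 0], [0.012, -0.203, 0]], twist=[0, 0, 0, 0, 0, 0, 0, 0])

```text
clock: 4.2
ee_pos: [0.5746, 0.0807, 0.1953]
orientation: [[1.0, -0.021, -0.002], [-0.021, -1.0, 0.001], [-0.002, -0.001, -1.0]]
ft_force: [0.4, 0.5, -3.4]
grip_width: 0.0189
finger_force: 89.3
```

Run:
```python
from h import *
go(.577,.0795,.16)
c=r.read_camera("scene");np.savez("s2.npz",**c)
cv2.imwrite("pics/s2.png",cv2.resize(c["img"][80:230,320:480,::-1],None,fx=4,fy=4,interpolation=cv2.INTER_CUBIC))
o=r.observe();print(project(c,o["ee_pos"]+o["orientation"]@[0,0,.0774]), project(c,[.577,.0795,.072]), project(c,[.5749,.0748,.072]))
```

```text
t4.20 pos [574.6  80.7 195.3] yaw -1.21 d_tool mm [ 2.5  1.2 35.3] twist None F [ 0.4  0.5 -3.4] w 18.9 q [0.06 0.26 1.77 0.   1.11 1.66]
[[378.82055757 155.93237431]] [[378.52864795 174.32443379]] [[376.44679468 174.80832895]]
```

View pics/s2.png

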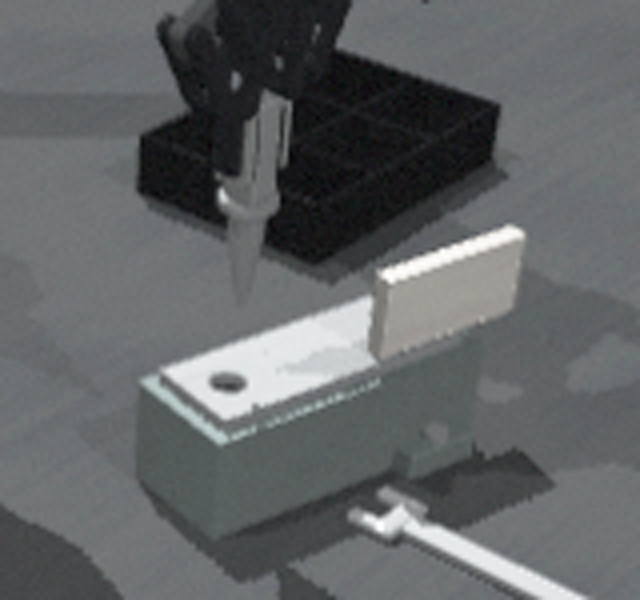

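The drift tip is at crop (241,305), just above and right of the hole at (228,380), agreeing with the measured offset within about 1.5 mm. I'm descending.

Request:
step_arm(claw=[0.1, 0.1, 0.1, 0.1, 0.1, 0.1, 0.1, 0.1], translation=[[0.001, 0.001, 0.015], [0.001, 0.001, 0.03], [0.001, 0.001, 0.04], [0.001, 0.001, 0.044], [0.001, 0.001, 0.047], [0.001, 0.001, 0.05], [0.001, 0.001, 0.052], [0.001, 0.001, 0.052]], twist=[0, 0, 0, 0, 0, 0, 0, 0])

```text
clock: 4.92
ee_pos: [0.5767, 0.0768, 0.1444]
orientation: [[1.0, -0.024, 0.0], [-0.024, -1.0, -0.0], [0.0, -0.0, -1.0]]
ft_force: [-0.4, -0.7, -3.5]
grip_width: 0.0189
finger_force: 89.4
```

Run:
```python
from h import *
go(.5754,.0796,.135)
```

```text
t4.92 pos [576.7  76.8 144.4] yaw -1.40 d_tool mm [-1.4 -2.8  9.4] twist None F [-0.4 -0.7 -3.5] w 18.9 q [ 0.06  0.32  1.81 -0.    1.01  1.65]
```

Request:
step_arm(claw=[0.1, 0.1, 0.1, 0.1, 0.1, 0.1, 0.1, 0.1], translation=[[0, -0.001, 0], [-0.001, -0.003, 0], [-0.001, -0.003, 0], [-0.001, -0.003, 0], [-0.001, -0.003, 0.002], [-0.001, -0.003, 0.004], [-0.001, -0.003, 0.006], [-0.001, -0.003, 0.006]], twist=[0, 0, 0, 0, 0, 0, 0, 0])

```text
clock: 5.58
ee_pos: [0.575, 0.0799, 0.1376]
orientation: [[1.0, -0.024, -0.001], [-0.024, -1.0, -0.0], [-0.001, 0.0, -1.0]]
ft_force: [0.2, -0.5, -3.3]
grip_width: 0.0187
finger_force: 89.4
```

Run:
```python
from h import *
go(.5754,.0796,.135)
```

```text
t5.58 pos [575.   79.9 137.6] yaw -1.39 d_tool mm [0.4 0.3 2.6] twist None F [ 0.2 -0.5 -3.3] w 18.7 q [ 0.06  0.33  1.81 -0.    1.    1.66]
```

Request:
step_arm(claw=[0.1, 0.1, 0.1, 0.1, 0.1, 0.1, 0.1, 0.1], translation=[[0, 0, 0.001], [0, 0, 0.002], [0, 0, 0.003], [0, 0, 0.004], [0, 0, 0.005], [0, 0, 0.006], [0, 0, 0.006], [0, 0, 0.006]], twist=[0, 0, 0, 0, 0, 0, 0, 0])

```text
clock: 6.25
ee_pos: [0.5756, 0.0799, 0.1322]
orientation: [[1.0, -0.024, -0.0], [-0.024, -1.0, -0.0], [-0.0, 0.0, -1.0]]
ft_force: [-0.0, -0.9, -3.4]
grip_width: 0.0191
finger_force: 89.4
```

Run:
```python
from h import *
go(.5754,.0796,.135)
```

```text
t6.25 pos [575.6  79.9 132.2] yaw -1.38 d_tool mm [-0.2  0.3 -2.8] twist None F [-0.  -0.9 -3.4] w 19.1 q [ 0.06  0.34  1.81 -0.    0.99  1.66]
```

Request:
step_arm(claw=[0.1, 0.1, 0.1, 0.1, 0.1, 0.1, 0.1, 0.1], translation=[[0, 0, 0.001], [0, 0, 0.002], [0, 0, 0.003], [0, 0, 0.004], [0, 0, 0.005], [0, 0, 0.006], [0, 0, 0.006], [0, 0, 0.006]], twist=[0, 0, 0, 0, 0, 0, 0, 0])

```text
clock: 6.92
ee_pos: [0.576, 0.0796, 0.1268]
orientation: [[1.0, -0.024, 0.001], [-0.024, -1.0, -0.001], [0.001, 0.001, -1.0]]
ft_force: [-1.3, -4.0, 1.0]
grip_width: 0.0191
finger_force: 90.0
```

Run:
```python
from h import *
go(.5754,.0796,.135)
```

```text
t6.92 pos [576.   79.6 126.8] yaw -1.38 d_tool mm [-0.6  0.  -8.2] twist None F [-1.3 -4.   1. ] w 19.1 q [ 0.06  0.34  1.82 -0.    0.98  1.66]
```

Request:
step_arm(claw=[0.1, 0.1, 0.1, 0.1, 0.1, 0.1, 0.1, 0.1], translation=[[0, 0, 0.001], [0, 0, 0.002], [0, 0, 0.003], [0, 0, 0.004], [0, 0, 0.005], [0, 0, 0.006], [0, 0, 0.006], [0, 0, 0.006]], twist=[0, 0, 0, 0, 0, 0, 0, 0])

```text
clock: 7.58
ee_pos: [0.5765, 0.0803, 0.1207]
orientation: [[1.0, -0.024, 0.002], [-0.024, -1.0, 0.001], [0.002, -0.001, -1.0]]
ft_force: [0.2, -2.6, 4.8]
grip_width: 0.0187
finger_force: 90.4
```

Run:
```python
from h import *
go(.5754,.0796,.135)
```

```text
t7.58 pos [576.5  80.3 120.7] yaw -1.40 d_tool mm [ -1.1   0.7 -14.3] twist None F [ 0.2 -2.6  4.8] w 18.7 q [0.06 0.35 1.82 0.   0.97 1.66]
```

Request:
step_arm(claw=[0.1, 0.1, 0.1, 0.1, 0.1, 0.1, 0.1, 0.1], translation=[[0, -0.0005, 0.001], [0, -0.001, 0.002], [0, -0.0015, 0.003], [0, -0.0015, 0.004], [0, -0.0015, 0.005], [0, -0.0015, 0.006], [0, -0.0015, 0.006], [0, -0.0015, 0.006]], twist=[0, 0, 0, 0, 0, 0, 0, 0])

```text
clock: 8.25
ee_pos: [0.5764, 0.0816, 0.1145]
orientation: [[1.0, -0.024, 0.002], [-0.024, -1.0, 0.0], [0.002, -0.0, -1.0]]
ft_force: [1.6, -3.4, 5.2]
grip_width: 0.0191
finger_force: 90.3
```

Run:
```python
from h import *
go(.5754,.0796,.135);print(r.observe()["moment"])
```

```text
t8.25 pos [576.4  81.6 114.5] yaw -1.39 d_tool mm [ -0.9   2.  -20.5] twist None F [ 1.6 -3.4  5.2] w 19.1 q [0.07 0.36 1.82 0.   0.95 1.66]
[-0.66373483 -0.30556299 -0.00756001]
```

Request:
step_arm(claw=[0.1, 0.1, 0.1, 0.1, 0.1, 0.1, 0.1, 0.1], translation=[[0.0003, -0.0005, 0.001], [0.0007, -0.001, 0.002], [0.001, -0.0015, 0.003], [0.001, -0.0015, 0.004], [0.001, -0.0015, 0.005], [0.001, -0.0015, 0.006], [0.001, -0.0015, 0.006], [0.001, -0.0015, 0.006]], twist=[0, 0, 0, 0, 0, 0, 0, 0])

```text
clock: 8.92
ee_pos: [0.5768, 0.083, 0.1081]
orientation: [[1.0, -0.024, 0.0], [-0.024, -1.0, 0.0], [0.0, -0.0, -1.0]]
ft_force: [1.4, -4.2, 2.4]
grip_width: 0.0191
finger_force: 90.2
```

Run:
```python
from h import *
go(.5754,.0796,.135);print(r.observe()["moment"])
```

```text
t8.92 pos [576.8  83.  108.1] yaw -1.39 d_tool mm [ -1.3   3.4 -26.9] twist None F [ 1.4 -4.2  2.4] w 19.1 q [0.07 0.37 1.82 0.   0.95 1.66]
[-0.83818655 -0.31932073 -0.03828167]
```

Request:
step_arm(claw=[0.1, 0.1, 0.1, 0.1, 0.1, 0.1, 0.1, 0.1], translation=[[0.0003, -0.0005, 0.001], [0.0006, -0.0008, 0.002], [0.0006, -0.0008, 0.003], [0.0006, -0.0008, 0.004], [0.0006, -0.0008, 0.005], [0.0006, -0.0008, 0.005], [0.0006, -0.0008, 0.005], [0.0006, -0.0008, 0.005]], twist=[0, 0, 0, 0, 0, 0, 0, 0])

```text
clock: 9.58
ee_pos: [0.5772, 0.0839, 0.1026]
orientation: [[1.0, -0.024, -0.0], [-0.024, -1.0, 0.0], [-0.0, -0.0, -1.0]]
ft_force: [3.9, -3.7, -0.6]
grip_width: 0.0191
finger_force: 90.1
```

Run:
```python
from h import *
go(.5754,.0796,.135);print(r.observe()["moment"])
```

```text
t9.58 pos [577.2  83.9 102.6] yaw -1.39 d_tool mm [ -1.7   4.3 -32.4] twist None F [ 3.9 -3.7 -0.6] w 19.1 q [0.07 0.38 1.82 0.   0.94 1.66]
[-0.78955513 -0.5998936  -0.04082057]
```

Request:
step_arm(claw=[0.1, 0.1, 0.1, 0.1, 0.1, 0.1, 0.1, 0.1], translation=[[0.0005, -0.0002, 0.001], [0.001, -0.0004, 0.002], [0.001, -0.0004, 0.003], [0.001, -0.0004, 0.004], [0.001, -0.0004, 0.005], [0.001, -0.0004, 0.005], [0.001, -0.0004, 0.005], [0.001, -0.0004, 0.005]], twist=[0, 0, 0, 0, 0, 0, 0, 0])

```text
clock: 10.25
ee_pos: [0.578, 0.0843, 0.0982]
orientation: [[1.0, -0.024, -0.0], [-0.024, -1.0, 0.0], [-0.0, -0.0, -1.0]]
ft_force: [0.4, -2.7, 1.8]
grip_width: 0.0187
finger_force: 90.1
```

Run:
```python
from h import *
go(.5754,.0796,.135);print(r.observe()["moment"])
```

```text
t10.25 pos [578.   84.3  98.2] yaw -1.40 d_tool mm [ -2.5   4.8 -36.8] twist None F [ 0.4 -2.7  1.8] w 18.7 q [0.07 0.39 1.82 0.   0.93 1.66]
[-0.60608186 -0.05546004 -0.041169  ]
```

Request:
step_arm(claw=[0.1, 0.1, 0.1, 0.1, 0.1, 0.1, 0.1, 0.1], translation=[[0, -0.0002, 0.001], [0, -0.0002, 0.002], [0, -0.0002, 0.003], [0, -0.0002, 0.004], [0, -0.0002, 0.005], [0, -0.0002, 0.005], [0, -0.0002, 0.005], [0, -0.0002, 0.005]], twist=[0, 0, 0, 0, 0, 0, 0, 0])

```text
clock: 10.92
ee_pos: [0.5782, 0.0844, 0.093]
orientation: [[1.0, -0.024, -0.0], [-0.024, -1.0, 0.0], [-0.0, -0.0, -1.0]]
ft_force: [0.1, -1.9, 1.8]
grip_width: 0.019
finger_force: 90.0
```

Run:
```python
from h import *
go(.5754,.0796,.135);print(r.observe()["moment"])
```

```text
t10.92 pos [578.2  84.4  93. ] yaw -1.39 d_tool mm [ -2.7   4.9 -42. ] twist None F [ 0.1 -1.9  1.8] w 19.0 q [0.07 0.4  1.83 0.   0.92 1.67]
[-0.50899598 -0.09074304  0.03177599]
```

Request:
step_arm(claw=[0.1, 0.1, 0.1, 0.1, 0.1, 0.1, 0.1, 0.1], translation=[[0, 0, 0.0005], [0, 0, 0.001], [0, 0, 0.0015], [0, 0, 0.002], [0, 0, 0.0025], [0, 0, 0.0025], [0, 0, 0.0025], [0, 0, 0.0025]], twist=[0, 0, 0, 0, 0, 0, 0, 0])

```text
clock: 11.58
ee_pos: [0.5783, 0.0844, 0.0907]
orientation: [[1.0, -0.024, -0.0], [-0.024, -1.0, 0.0], [-0.0, -0.0, -1.0]]
ft_force: [-1.0, -3.0, 2.0]
grip_width: 0.019
finger_force: 90.2
```

Run:
```python
from h import *
go(.5754,.0796,.135)
c=r.read_camera("scene");np.savez("s3.npz",**c)
cv2.imwrite("pics/s3.png",cv2.resize(c["img"][110:220,330:460,::-1],None,fx=5,fy=5,interpolation=cv2.INTER_CUBIC))
```

```text
t11.58 pos [578.3  84.4  90.7] yaw -1.39 d_tool mm [ -2.8   4.9 -44.3] twist None F [-1. -3.  2.] w 19.0 q [0.07 0.4  1.83 0.   0.91 1.67]
```

View pics/s3.png

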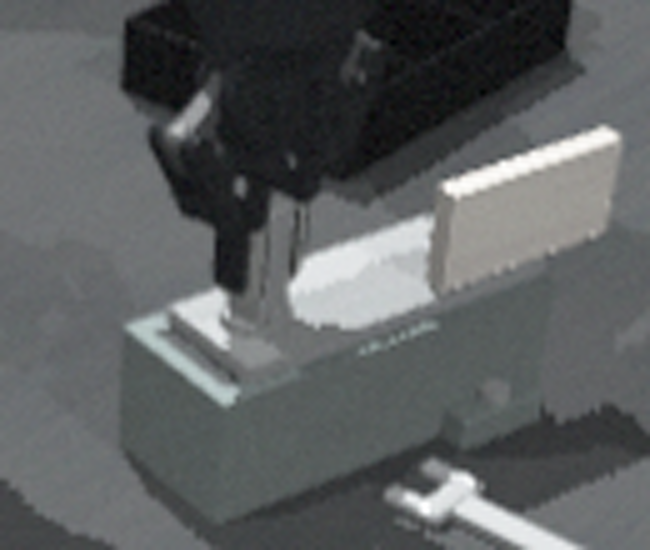

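The drift stands in the holes with its collar (crop 250,320) almost on the plate, which has shifted towards the pivot. I'll make the last millimetres slowly.

Request:
step_arm(claw=[0.1, 0.1, 0.1, 0.1, 0.1, 0.1, 0.1, 0.1], translation=[[0, 0, 0.0002], [0, 0, 0.0004], [0, 0, 0.0006], [0, 0, 0.0008], [0, 0, 0.001], [0, 0, 0.001], [0, 0, 0.001], [0, 0, 0.001]], twist=[0, 0, 0, 0, 0, 0, 0, 0])

```text
clock: 12.3
ee_pos: [0.5783, 0.0844, 0.0897]
orientation: [[1.0, -0.024, -0.0], [-0.024, -1.0, 0.0], [-0.0, -0.0, -1.0]]
ft_force: [-0.8, -2.7, 2.6]
grip_width: 0.0191
finger_force: 90.2
```

Run:
```python
from h import *
go(.5754,.0796,.135)
```

```text
t12.30 pos [578.3  84.4  89.7] yaw -1.39 d_tool mm [ -2.8   4.8 -45.3] twist None F [-0.8 -2.7  2.6] w 19.1 q [0.07 0.4  1.83 0.   0.91 1.67]
```

Request:
step_arm(claw=[0.1, 0.1, 0.1, 0.1, 0.1, 0.1, 0.1, 0.1], translation=[[0, 0, 0.0002], [0, 0, 0.0004], [0, 0, 0.0006], [0, 0, 0.0008], [0, 0, 0.001], [0, 0, 0.001], [0, 0, 0.001], [0, 0, 0.001]], twist=[0, 0, 0, 0, 0, 0, 0, 0])

```text
clock: 12.97
ee_pos: [0.5783, 0.0843, 0.0887]
orientation: [[1.0, -0.024, 0.0], [-0.024, -1.0, 0.0], [0.0, -0.0, -1.0]]
ft_force: [-0.4, -1.1, 2.2]
grip_width: 0.0187
finger_force: 90.2
```

Run:
```python
from h import *
go(.5754,.0796,.135)
```

```text
t12.97 pos [578.3  84.3  88.7] yaw -1.39 d_tool mm [ -2.8   4.8 -46.3] twist None F [-0.4 -1.1  2.2] w 18.7 q [0.07 0.4  1.83 0.   0.91 1.67]
```

Request:
step_arm(claw=[0.1, 0.1, 0.1, 0.1, 0.1, 0.1, 0.1, 0.1], translation=[[0, 0, 0.0002], [0, 0, 0.0004], [0, 0, 0.0006], [0, 0, 0.0008], [0, 0, 0.001], [0, 0, 0.001], [0, 0, 0.001], [0, 0, 0.001]], twist=[0, 0, 0, 0, 0, 0, 0, 0])

```text
clock: 13.63
ee_pos: [0.5783, 0.0844, 0.0878]
orientation: [[1.0, -0.024, 0.0], [-0.024, -1.0, 0.0], [0.0, -0.0, -1.0]]
ft_force: [-0.3, -1.2, 2.7]
grip_width: 0.0191
finger_force: 90.2
```

Run:
```python
from h import *
go(.5754,.0796,.135)
```

```text
t13.63 pos [578.3  84.4  87.8] yaw -1.39 d_tool mm [ -2.8   4.8 -47.2] twist None F [-0.3 -1.2  2.7] w 19.1 q [0.07 0.4  1.83 0.   0.91 1.67]
```

Request:
step_arm(claw=[0.1, 0.1, 0.1, 0.1, 0.1, 0.1, 0.1, 0.1], translation=[[0, 0, 0.0002], [0, 0, 0.0004], [0, 0, 0.0006], [0, 0, 0.0008], [0, 0, 0.001], [0, 0, 0.001], [0, 0, 0.001], [0, 0, 0.001]], twist=[0, 0, 0, 0, 0, 0, 0, 0])

```text
clock: 14.3
ee_pos: [0.5784, 0.0843, 0.0868]
orientation: [[1.0, -0.024, 0.0], [-0.024, -1.0, -0.0], [0.0, -0.0, -1.0]]
ft_force: [-0.1, -1.8, 4.1]
grip_width: 0.0191
finger_force: 90.3
```

Run:
```python
from h import *
go(.5754,.0796,.135)
```

```text
t14.30 pos [578.4  84.3  86.8] yaw -1.39 d_tool mm [ -2.8   4.8 -48.2] twist None F [-0.1 -1.8  4.1] w 19.1 q [ 0.07  0.41  1.83 -0.    0.91  1.67]
```

Request:
step_arm(claw=[0.1, 0.1, 0.1, 0.1, 0.1, 0.1, 0.1, 0.1], translation=[[0, 0, 0.0002], [0, 0, 0.0004], [0, 0, 0.0006], [0, 0, 0.0008], [0, 0, 0.001], [0, 0, 0.001], [0, 0, 0.001], [0, 0, 0.001]], twist=[0, 0, 0, 0, 0, 0, 0, 0])

```text
clock: 14.97
ee_pos: [0.5784, 0.0843, 0.0859]
orientation: [[1.0, -0.024, 0.0], [-0.024, -1.0, -0.0], [0.0, 0.0, -1.0]]
ft_force: [-1.0, -1.6, 4.4]
grip_width: 0.019
finger_force: 90.5
```

Run:
```python
from h import *
go(.5754,.0796,.135)
c=r.read_camera("scene");Z=cloud(c)
k=box((abs(Z[:,:,1]-.13)<.04)&(abs(Z[:,:,2]-.072)<.006),340,460,130,220);print(np.median(Z[k][:,2]))
cv2.imwrite("pics/s4.png",cv2.resize(c["img"][140:200,350:420,::-1],None,fx=9,fy=9,interpolation=cv2.INTER_CUBIC))
```

```text
t14.97 pos [578.4  84.3  85.9] yaw -1.39 d_tool mm [ -2.8   4.8 -49.1] twist None F [-1.  -1.6  4.4] w 19.0 q [ 0.07  0.41  1.83 -0.    0.91  1.67]
0.07148969138050926
```

View pics/s4.png

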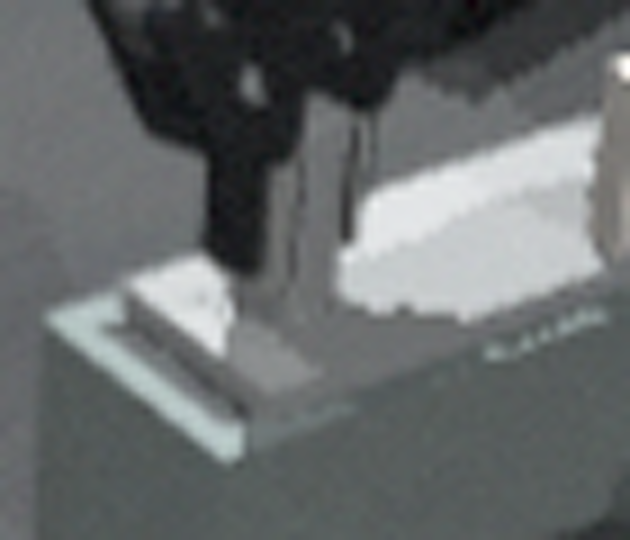

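Run:
```python
from h import *
c=r.read_camera("scene");Z=cloud(c)
g=c["img"].max(2)
a=project(c,[.5784,.0843,.075])[0].round().astype(int);print(a)
for u in range(a[0]-4,a[0]+7,2):
    print(u,[(v,*(Z[v,u]*1e3-[578.4,84.3,0]).round(0).astype(int),g[v,u]) for v in range(a[1]-7,a[1]+14)])
```

```text
[380 173]
376 [(166, np.int64(5), np.int64(-25), np.int64(105), np.uint8(31)), (167, np.int64(6), np.int64(-26), np.int64(103), np.uint8(34)), (168, np.int64(4), np.int64(-22), np.int64(98), np.uint8(25)), (169, np.int64(2), np.int64(-21), np.int64(95), np.uint8(32)), (170, np.int64(5), np.int64(-24), np.int64(95), np.uint8(68)), (171, np.int64(0), np.int64(-17), np.int64(87), np.uint8(99)), (172, np.int64(-5), np.int64(-10), np.int64(79), np.uint8(96)), (173, np.int64(-6), np.int64(-8), np.int64(75), np.uint8(95)), (174, np.int64(-7), np.int64(-7), np.int64(72), np.uint8(104)), (175, np.int64(-4), np.int64(-10), np.int64(72), np.uint8(128)), (176, np.int64(0), np.int64(-16), np.int64(74), np.uint8(135)), (177, np.int64(0), np.int64(-15), np.int64(71), np.uint8(135)), (178, np.int64(3), np.int64(-19), np.int64(71), np.uint8(141)), (179, np.int64(6), np.int64(-22), np.int64(71), np.uint8(141)), (180, np.int64(10), np.int64(-28), np.int64(73), np.uint8(139)), (181, np.int64(10), np.int64(-27), np.int64(70), np.uint8(119)), (182, np.int64(11), np.int64(-29), np.int64(69), np.uint8(107))
[... 6329 characters left out ...]
int64(16), np.int64(0), np.int64(73), np.uint8(113)), (177, np.int64(17), np.int64(-2), np.int64(72), np.uint8(109)), (178, np.int64(19), np.int64(-4), np.int64(71), np.uint8(110)), (179, np.int64(22), np.int64(-8), np.int64(71), np.uint8(112)), (180, np.int64(25), np.int64(-12), np.int64(72), np.uint8(111)), (181, np.int64(25), np.int64(-11), np.int64(69), np.uint8(114)), (182, np.int64(26), np.int64(-13), np.int64(68), np.uint8(113)), (183, np.int64(29), np.int64(-17), np.int64(69), np.uint8(112)), (184, np.int64(28), np.int64(-16), np.int64(65), np.uint8(109)), (185, np.int64(28), np.int64(-15), np.int64(62), np.uint8(120)), (186, np.int64(31), np.int64(-18), np.int64(62), np.uint8(110))]
```

Run:
```python
from h import *
c=dict(np.load("s3.npz"));a=np.linspace(0,2*np.pi,721)
g=c["img"].max(2);print(g[166:184,372:392])
for z in (.0685,.0715,.0745,.0765,.079):
    q=project(c,np.c_[.5784+.016*np.cos(a),.0843+.016*np.sin(a),np.full(721,z)])
    print(z,[(u,q[abs(q[:,0]-u)<.4][:,1].max().round(1)) for u in (376,378,380,382,384,386)],q[:,0].min().round(1),q[:,0].max().round(1))
```

```text
[[107  56  42  31  32  29  43  68 107 110  93 115 109 112 114 140 196 229
  230 229]
 [140 143  90  52  34  35  42  78 104 109  80 114 112 111 118 163 229 227
  225 229]
 [192 214 170 111  67  53  62  96 107 110  84 109 114 112 114 160 221 221
  210 221]
 [220 219 211 154  96  90  87 104 106 105  96 115 111 109 112 147 208 205
  204 204]
 [220 221 208 155  96  98 101 103 101 101 121 112 113 110 111 136 192 202
  204 204]
 [220 219 202 170 103  98  97  97 100 104 119 111 111 114 110 120 164 204
  204 204]
 [216 209 185 203 115 102  96  98  98 103 115 109 111 121 110 114 147 203
  204 207]
 [220 199 144 179 127 122 111 101  98 105 113 103 113 113 112 113 131 176
  182 206]
 [226 208 123 119 131 139 135 120 112 110 110  97 111 114 114 108 108 110
  127 177]
 [228 223 176 114 113 120 129 129 134 114 109 111 113 115 109 108 112 113
  112 111]
 [228 227 220 167 124 123 120 111 120 117 117 116 111 111 111 108 114 113
  115 114]
 [214 228 225 200 143 135 128 124 130 128 123 112 111 112 112 110 112 111
  112 114]
 [150 212 215 175 145 144 143 143 144 145 140 121 126 114 113 111 116 110
  115 
[... 609 characters left out ...]
0715 [(376, np.float64(177.0)), (378, np.float64(177.6)), (380, np.float64(177.8)), (382, np.float64(177.8)), (384, np.float64(177.6)), (386, np.float64(176.9))] 373.1 387.6
0.0745 [(376, np.float64(175.8)), (378, np.float64(176.4)), (380, np.float64(176.7)), (382, np.float64(176.7)), (384, np.float64(176.4)), (386, np.float64(175.8))] 373.2 387.8
0.0765 [(376, np.float64(175.0)), (378, np.float64(175.6)), (380, np.float64(175.9)), (382, np.float64(175.9)), (384, np.float64(175.7)), (386, np.float64(175.0))] 373.2 387.8
0.079 [(376, np.float64(174.0)), (378, np.float64(174.6)), (380, np.float64(174.9)), (382, np.float64(174.9)), (384, np.float64(174.7)), (386, np.float64(174.1))] 373.3 387.9
```

Run:
```python
from h import *
c=r.read_camera("scene");b=dict(np.load("s3.npz"))
f=lambda c:cv2.resize(np.clip((c["img"][155:190,362:400,::-1].astype(float)-70)*2.6,0,255).astype(np.uint8),None,fx=10,fy=15,interpolation=cv2.INTER_CUBIC)
cv2.imwrite("pics/s5.png",np.hstack([f(b),f(c)]))
```

```text
(no output)
```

View pics/s5.png

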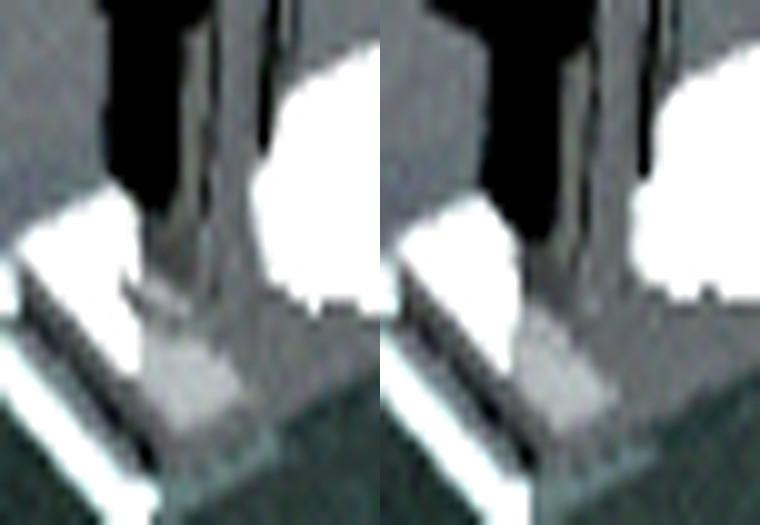

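The right half of the picture (after lowering) shows the collar down on the plate; the lit rim seen above the plate at left (150,285) has gone. Now I'll lift the drift straight out.

Request:
step_arm(claw=[0.1, 0.1, 0.1, 0.1, 0.1, 0.1, 0.1, 0.1], translation=[[0, 0, -0.005], [0, 0, -0.01], [0, 0, -0.018], [0, 0, -0.03], [0, 0, -0.045], [0, 0, -0.065], [0, 0, -0.09], [0, 0, -0.11]], twist=[0, 0, 0, 0, 0, 0, 0, 0])

```text
clock: 15.78
ee_pos: [0.5772, 0.0848, 0.1976]
orientation: [[1.0, -0.024, -0.002], [-0.024, -1.0, 0.001], [-0.002, -0.001, -1.0]]
ft_force: [0.6, 0.1, -2.3]
grip_width: 0.0189
finger_force: 89.2
```

Request:
step_arm(claw=[0.1, 0.1, 0.1, 0.1, 0.1, 0.1, 0.1, 0.1], translation=[[0, 0, 0], [-0.002, 0.03, 0], [-0.005, 0.065, 0], [-0.008, 0.1, 0], [-0.01, 0.135, 0], [-0.012, 0.17, 0], [-0.014, 0.2, 0], [-0.016, 0.22, 0]], twist=[0, 0, 0, 0, 0, 0, 0, 0])

```text
clock: 16.45
ee_pos: [0.5552, -0.1374, 0.1947]
orientation: [[1.0, -0.026, -0.003], [-0.026, -1.0, 0.0], [-0.003, -0.0, -1.0]]
ft_force: [0.7, 0.9, -4.6]
grip_width: 0.0188
finger_force: 89.6
```

Run:
```python
from h import *
go(.5542,-.1749,.16,-1.37)
```

```text
t16.45 pos [ 555.2 -137.4  194.7] yaw -1.48 d_tool mm [ 0.  37.5 34.7] twist -0.0019 F [ 0.7  0.9 -4.6] w 18.8 q [-0.32  0.25  1.79 -0.    1.11  1.28]
```

Request:
step_arm(claw=[0.1, 0.1, 0.1, 0.1, 0.1, 0.1, 0.1, 0.1], translation=[[0, 0.02, 0], [0, 0.037, 0], [0, 0.037, 0.01], [0, 0.037, 0.02], [0, 0.037, 0.03], [0, 0.037, 0.035], [0, 0.037, 0.035], [0, 0.037, 0.035]], twist=[0, 0, 0, 0, 0, 0, 0, 0])

```text
clock: 17.12
ee_pos: [0.5554, -0.171, 0.1597]
orientation: [[1.0, -0.023, -0.002], [-0.023, -1.0, 0.001], [-0.002, -0.001, -1.0]]
ft_force: [-0.2, -0.3, -3.6]
grip_width: 0.0189
finger_force: 89.6
```

Run:
```python
from h import *
go(.5542,-.1749,.135,-1.37)
c=r.read_camera("scene");np.savez("s6.npz",**c)
t=r.read_camera("top");np.savez("t6.npz",**t)
a=cv2.resize(c["img"][170:240,255:335,::-1],None,fx=5,fy=5,interpolation=cv2.INTER_CUBIC)
b=cv2.resize(t["img"][170:220,195:255,::-1],None,fx=6,fy=7,interpolation=cv2.INTER_CUBIC)
cv2.imwrite("pics/s6.png",np.hstack([a,b]))
o=r.observe();P=o["ee_pos"]+o["orientation"]@np.array([[0,0,.0774],[0,0,.0174]]).T if 0 else np.array([o["ee_pos"]+o["orientation"]@[0,0,d] for d in (.0774,.0174)])
print(((project(c,P)-[255,170])*5).round(), ((project(c,[.5532,-.1738,.07])-[255,170])*5).round())
```

```text
t17.12 pos [ 555.4 -171.   159.7] yaw -1.32 d_tool mm [-1.1  4.  24.7] twist 0.0009 F [-0.2 -0.3 -3.6] w 18.9 q [-0.37  0.3   1.8   0.    1.04  1.22]
[[169. 232.]
 [161. 103.]] [[161. 259.]]
```

View pics/s6.png

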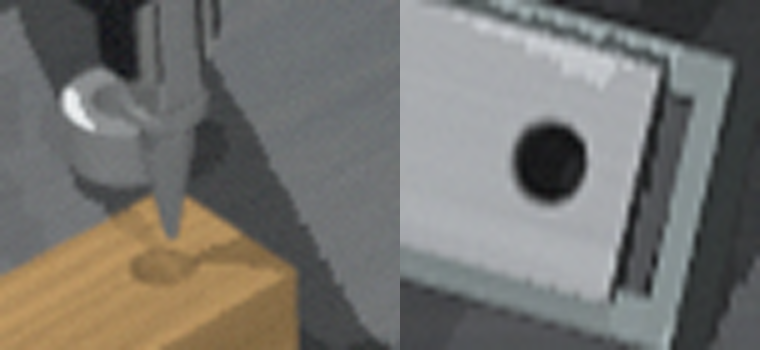

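Right: the plate hole is now uniformly dark, so the holes are aligned. Left: the tip (172,238) is just right of the rack hole (160,267), matching the correction I'm making.

Request:
step_arm(claw=[0.1, 0.1, 0.1, 0.1, 0.1, 0.1, 0.1, 0.1], translation=[[-0.001, 0.002, 0], [-0.001, 0.0035, 0], [-0.001, 0.0035, 0], [-0.001, 0.0035, 0.006], [-0.001, 0.0035, 0.012], [-0.001, 0.0035, 0.018], [-0.001, 0.0035, 0.02], [-0.001, 0.0035, 0.02]], twist=[0, 0, 0, 0, 0, 0, 0, 0])

```text
clock: 17.88
ee_pos: [0.5539, -0.1752, 0.1392]
orientation: [[1.0, -0.024, -0.003], [-0.024, -1.0, 0.001], [-0.003, -0.001, -1.0]]
ft_force: [0.6, 0.7, -4.4]
grip_width: 0.0189
finger_force: 89.6
```

Run:
```python
from h import *
go(.5542,-.1749,.093,-1.37)
```

```text
t17.88 pos [ 553.9 -175.2  139.2] yaw -1.39 d_tool mm [ 0.4 -0.3 46.2] twist -0.0004 F [ 0.6  0.7 -4.4] w 18.9 q [-0.38  0.33  1.81  0.    1.01  1.21]
```

Request:
step_arm(claw=[0.1, 0.1, 0.1, 0.1, 0.1, 0.1, 0.1, 0.1], translation=[[0, 0, 0.004], [0, 0, 0.008], [0, 0, 0.012], [0, 0, 0.016], [0, 0, 0.02], [0, 0, 0.024], [0, 0, 0.026], [0, 0, 0.026]], twist=[0, 0, 0, 0, 0, 0, 0, 0])

```text
clock: 18.55
ee_pos: [0.5544, -0.1755, 0.1139]
orientation: [[1.0, -0.024, -0.001], [-0.024, -1.0, 0.001], [-0.001, -0.001, -1.0]]
ft_force: [0.2, -0.2, -3.8]
grip_width: 0.0189
finger_force: 89.6
```

Run:
```python
from h import *
go(.5542,-.1749,.093,-1.37)
```

```text
t18.55 pos [ 554.4 -175.5  113.9] yaw -1.39 d_tool mm [-0.2 -0.5 20.9] twist -0.0003 F [ 0.2 -0.2 -3.8] w 18.9 q [-0.38  0.36  1.82 -0.    0.96  1.21]
```

Request:
step_arm(claw=[0.1, 0.1, 0.1, 0.1, 0.1, 0.1, 0.1, 0.1], translation=[[0, 0, 0.004], [0, 0, 0.008], [0, 0, 0.012], [0, 0, 0.016], [0, 0, 0.02], [0, 0, 0.022], [0, 0, 0.022], [0, 0, 0.022]], twist=[0, 0, 0, 0, 0, 0, 0, 0])

```text
clock: 19.22
ee_pos: [0.5549, -0.1756, 0.0925]
orientation: [[1.0, -0.024, -0.0], [-0.024, -1.0, 0.0], [-0.0, -0.0, -1.0]]
ft_force: [0.6, -0.4, -3.0]
grip_width: 0.0188
finger_force: 89.7
```

Run:
```python
from h import *
go(.5542,-.1749,.088,-1.37)
```

```text
t19.22 pos [ 554.9 -175.6   92.5] yaw -1.39 d_tool mm [-0.7 -0.7  4.5] twist -0.0003 F [ 0.6 -0.4 -3. ] w 18.8 q [-0.38  0.39  1.83  0.    0.92  1.21]
```

Request:
step_arm(claw=[0.1, 0.1, 0.1, 0.1, 0.1, 0.1, 0.1, 0.1], translation=[[0, 0, 0.0005], [0, 0, 0.001], [0, 0, 0.002], [0, 0, 0.003], [0, 0, 0.004], [0, 0, 0.0045], [0, 0, 0.0045], [0, 0, 0.0045]], twist=[0, 0, 0, 0, 0, 0, 0, 0])

```text
clock: 19.88
ee_pos: [0.5549, -0.1757, 0.0882]
orientation: [[1.0, -0.024, -0.0], [-0.024, -1.0, 0.0], [-0.0, -0.0, -1.0]]
ft_force: [-0.6, -0.5, -4.2]
grip_width: 0.0189
finger_force: 89.7
```

Run:
```python
from h import *
go(.5542,-.1749,.088,-1.37)
```

```text
t19.88 pos [ 554.9 -175.7   88.2] yaw -1.39 d_tool mm [-0.7 -0.8  0.2] twist -0.0003 F [-0.6 -0.5 -4.2] w 18.9 q [-0.38  0.4   1.83 -0.    0.91  1.21]
```

Request:
step_arm(claw=[0.1, 0.1, 0.1, 0.1, 0.1, 0.1, 0.1, 0.1], translation=[[0, 0, 0.0005], [0, 0, 0.001], [0, 0, 0.0015], [0, 0, 0.002], [0, 0, 0.002], [0, 0, 0.002], [0, 0, 0.002], [0, 0, 0.002]], twist=[0, 0, 0, 0, 0, 0, 0, 0])

```text
clock: 20.55
ee_pos: [0.5551, -0.1757, 0.0874]
orientation: [[1.0, -0.024, 0.0], [-0.024, -1.0, -0.0], [0.0, 0.0, -1.0]]
ft_force: [-3.8, 1.1, 5.6]
grip_width: 0.0191
finger_force: 90.9
```

Run:
```python
from h import *
go(.5542,-.1749,.088,-1.37)
```

```text
t20.55 pos [ 555.1 -175.7   87.4] yaw -1.39 d_tool mm [-0.9 -0.8 -0.6] twist -0.0003 F [-3.8  1.1  5.6] w 19.1 q [-0.38  0.4   1.83 -0.    0.91  1.21]
```

Request:
step_arm(claw=[0.4, 0.6, 0.7, 0.7, 0.7, 0.7, 0.7, 0.7], translation=[[0, 0, 0], [0, 0, 0], [0, 0, 0], [0, 0, 0], [0, 0, 0], [0, 0, -0.005], [0, 0, -0.02], [0, 0, -0.04]], twist=[0, 0, 0, 0, 0, 0, 0, 0])

```text
clock: 21.22
ee_pos: [0.5533, -0.175, 0.1249]
orientation: [[1.0, -0.024, -0.004], [-0.024, -1.0, 0.002], [-0.004, -0.002, -1.0]]
ft_force: [0.8, 0.2, 0.7]
grip_width: 0.0599
finger_force: 0.0
```

Request:
step_arm(claw=[0.7, 0.7, 0.7, 0.7, 0.7, 0.7, 0.7, 0.7], translation=[[0, 0, -0.03], [0, 0, -0.06], [0, 0.03, -0.06], [0, 0.06, -0.06], [-0.002, 0.09, -0.06], [-0.004, 0.108, -0.06], [-0.004, 0.108, -0.06], [-0.004, 0.108, -0.06]], twist=[0, 0, 0, 0, 0, 0, 0, 0])

```text
clock: 21.88
ee_pos: [0.5482, -0.2843, 0.1864]
orientation: [[1.0, -0.026, 0.0], [-0.026, -1.0, 0.0], [0.0, -0.0, -1.0]]
ft_force: [-0.8, 0.8, -0.3]
grip_width: 0.0599
finger_force: 0.0
```

Run:
```python
from h import *
go(.5477,-.2831,.078,-1.5)
c=r.read_camera("scene");t=r.read_camera("top")
a=cv2.resize(c["img"][150:270,215:335,::-1],None,fx=4,fy=4,interpolation=cv2.INTER_CUBIC)
cv2.imwrite("pics/s7.png",a)
for k,f in ((c,"s3.npz"),(t,"t6.npz")):
    Z=cloud(k);b=dict(np.load(f));Zb=cloud(b);
    for n,K in (("now",Z),("then",Zb)):
        q=(abs(K[:,:,0]-.5834)<.04)&(K[:,:,1]>.105)&(K[:,:,1]<.15)&(abs(K[:,:,2]-.072)<.005);q2=(abs(K[:,:,0]-.5504)<.03)&(abs(K[:,:,1]+.2287)<.03)&(abs(K[:,:,2]-.07)<.005)
        print(f,n,"plate",np.mean(K[q][:,2]).round(4),"rack",np.mean(K[q2][:,2]).round(4))
# new plate hole
u,v=(225,194);t6=dict(np.load("t6.npz"));g=t6["img"].max(2)
m=box(g<110,u-25,u+16,v-14,v+15);k,lab,st,ce=cv2.connectedComponentsWithStats(np.uint8(m));i=1+st[1:,4].argmax();print(ce[i],st[i],onplane(t6,ce[i],.072))
```

```text
t21.88 pos [ 548.2 -284.3  186.4] yaw -1.51 d_tool mm [ -0.5  -1.1 108.4] twist -0.0002 F [-0.8  0.8 -0.3] w 59.9 q [-0.55  0.34  1.69  0.    1.11  1.05]
s3.npz now plate 0.0713 rack 0.0696
s3.npz then plate 0.0713 rack 0.0696
t6.npz now plate 0.0732 rack 0.071
t6.npz then plate 0.0731 rack 0.0711
[236.51898734 196.22151899] [231 180  10  29 158] [[0.57104332 0.05523401 0.072     ]]
```

View pics/s7.png

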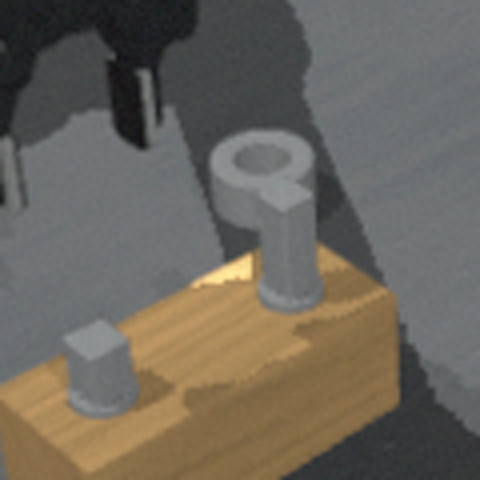

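The drift stands upright and seated at (290,250), and the bolt at (100,365) is straight below the open gripper. Next is the bolt.

Request:
step_arm(claw=[0.7, 0.7, 0.7, 0.7, 0.7, 0.7, 0.7, 0.7], translation=[[0, 0, 0.03], [0, 0, 0.055], [0, 0, 0.08], [0, 0, 0.095], [0, 0, 0.102], [0, 0, 0.107], [0, 0, 0.107], [0, 0, 0.107]], twist=[0, 0, 0, 0, 0, 0, 0, 0])

```text
clock: 22.65
ee_pos: [0.5492, -0.2835, 0.0802]
orientation: [[1.0, -0.024, 0.001], [-0.024, -1.0, -0.001], [0.001, 0.001, -1.0]]
ft_force: [0.5, 1.0, -0.3]
grip_width: 0.0598
finger_force: 0.0
```

Request:
step_arm(claw=[0.1, 0.1, 0.1, 0.1, 0.1, 0.1, 0.1, 0.1], translation=[[0, 0, 0], [0, 0, 0], [0, 0, 0], [0, 0, 0], [0, 0, 0], [0, 0, 0], [0, 0, 0], [0, 0, 0]], twist=[0, 0, 0, 0, 0, 0, 0, 0], squeeze=70)

```text
clock: 23.32
ee_pos: [0.5493, -0.2841, 0.0807]
orientation: [[1.0, -0.024, 0.002], [-0.024, -1.0, -0.001], [0.002, 0.001, -1.0]]
ft_force: [-0.4, -0.8, 5.6]
grip_width: 0.0206
finger_force: 69.8
```

Run:
```python
from h import *
go(.5784,.0843,.17,-1.4)
```

```text
t23.32 pos [ 549.3 -284.1   80.7] yaw -1.39 d_tool mm [  20.3 -368.9  -89.7] twist 0.0001 F [-0.4 -0.8  5.6] w 20.6 q [-0.55  0.47  1.75  0.    0.92  1.05]
```

Request:
step_arm(claw=[0.1, 0.1, 0.1, 0.1, 0.1, 0.1, 0.1, 0.1], translation=[[0, 0, -0.01], [0, 0, -0.03], [0, 0, -0.055], [0, 0, -0.085], [0, 0, -0.115], [0, 0, -0.135], [0, -0.015, -0.14], [0.002, -0.045, -0.14]], twist=[0, 0, 0, 0, 0, 0, 0, 0])

```text
clock: 23.98
ee_pos: [0.5522, -0.2409, 0.2216]
orientation: [[1.0, -0.028, 0.004], [-0.028, -1.0, -0.004], [0.004, 0.003, -1.0]]
ft_force: [0.9, 0.6, -1.7]
grip_width: 0.0204
finger_force: 69.8
```

Request:
step_arm(claw=[0.1, 0.1, 0.1, 0.1, 0.1, 0.1, 0.1, 0.1], translation=[[0.002, -0.037, 0], [0.004, -0.074, 0], [0.006, -0.111, 0], [0.008, -0.148, 0], [0.01, -0.185, 0], [0.012, -0.222, 0], [0.014, -0.255, 0], [0.016, -0.28, 0]], twist=[0, 0, 0, 0, 0, 0, 0, 0])

```text
clock: 24.65
ee_pos: [0.5719, 0.0447, 0.2173]
orientation: [[1.0, -0.023, -0.004], [-0.023, -1.0, 0.002], [-0.004, -0.001, -1.0]]
ft_force: [-0.2, 1.0, -2.3]
grip_width: 0.0206
finger_force: 69.8
```

Run:
```python
from h import *
go(.5789,.0844,.17,-1.4)
```

```text
t24.65 pos [571.9  44.7 217.3] yaw -1.29 d_tool mm [  6.3 -39.7  47.4] twist 0.0019 F [-0.2  1.  -2.3] w 20.6 q [0.   0.23 1.77 0.   1.15 1.59]
```

Request:
step_arm(claw=[0.1, 0.1, 0.1, 0.1, 0.1, 0.1, 0.1, 0.1], translation=[[0.003, -0.02, 0], [0.005, -0.041, 0.01], [0.005, -0.041, 0.025], [0.005, -0.041, 0.04], [0.005, -0.041, 0.05], [0.005, -0.041, 0.05], [0.005, -0.041, 0.05], [0.005, -0.041, 0.05]], twist=[0, 0, 0, 0, 0, 0, 0, 0])

```text
clock: 25.32
ee_pos: [0.5803, 0.0817, 0.1695]
orientation: [[1.0, -0.025, 0.0], [-0.025, -1.0, 0.0], [0.0, -0.0, -1.0]]
ft_force: [0.8, -0.3, -1.0]
grip_width: 0.0207
finger_force: 69.9
```

Run:
```python
from h import *
go(.5789,.0844,.135,-1.4)
```

```text
t25.32 pos [580.3  81.7 169.5] yaw -1.41 d_tool mm [-1.4 -2.6 34.5] twist -0.0002 F [ 0.8 -0.3 -1. ] w 20.7 q [0.07 0.3  1.78 0.   1.06 1.66]
```

Request:
step_arm(claw=[0.1, 0.1, 0.1, 0.1, 0.1, 0.1, 0.1, 0.1], translation=[[-0.001, -0.001, 0.006], [-0.0014, -0.0026, 0.013], [-0.0014, -0.0026, 0.02], [-0.0014, -0.0026, 0.027], [-0.0014, -0.0026, 0.033], [-0.0014, -0.0026, 0.033], [-0.0014, -0.0026, 0.033], [-0.0014, -0.0026, 0.033]], twist=[0, 0, 0, 0, 0, 0, 0, 0])

```text
clock: 25.98
ee_pos: [0.5791, 0.0844, 0.1363]
orientation: [[1.0, -0.024, 0.0], [-0.024, -1.0, 0.0], [0.0, -0.0, -1.0]]
ft_force: [0.1, -0.4, -3.2]
grip_width: 0.0205
finger_force: 69.8
```

Run:
```python
from h import *
go(.5789,.0844,.125,-1.4)
```

```text
t25.98 pos [579.1  84.4 136.3] yaw -1.39 d_tool mm [-0.2 -0.  11.3] twist 0.0001 F [ 0.1 -0.4 -3.2] w 20.5 q [0.07 0.34 1.8  0.   1.   1.67]
```

Positioned; point is about 7 mm above the plate. Descending gently.

Request:
step_arm(claw=[0.1, 0.1, 0.1, 0.1, 0.1, 0.1, 0.1, 0.1], translation=[[0, 0, 0.002], [0, 0, 0.004], [0, 0, 0.006], [0, 0, 0.008], [0, 0, 0.01], [0, 0, 0.012], [0, 0, 0.013], [0, 0, 0.013]], twist=[0, 0, 0, 0, 0, 0, 0, 0])

```text
clock: 26.65
ee_pos: [0.5786, 0.0844, 0.1228]
orientation: [[1.0, -0.024, -0.001], [-0.024, -1.0, -0.0], [-0.001, 0.0, -1.0]]
ft_force: [0.3, 0.1, -1.8]
grip_width: 0.0208
finger_force: 69.8
```

Run:
```python
from h import *
go(.5789,.0844,.125,-1.4)
```

```text
t26.65 pos [578.6  84.4 122.8] yaw -1.39 d_tool mm [ 0.3 -0.  -2.2] twist 0.0002 F [ 0.3  0.1 -1.8] w 20.8 q [0.07 0.36 1.81 0.   0.98 1.67]
```

Request:
step_arm(claw=[0.1, 0.1, 0.1, 0.1, 0.1, 0.1, 0.1, 0.1], translation=[[0, 0, 0.002], [0, 0, 0.004], [0, 0, 0.006], [0, 0, 0.008], [0, 0, 0.01], [0, 0, 0.012], [0, 0, 0.013], [0, 0, 0.013]], twist=[0, 0, 0, 0, 0, 0, 0, 0])

```text
clock: 27.32
ee_pos: [0.5786, 0.0844, 0.1098]
orientation: [[1.0, -0.024, -0.001], [-0.024, -1.0, -0.0], [-0.001, 0.0, -1.0]]
ft_force: [0.5, -0.2, -1.8]
grip_width: 0.0204
finger_force: 69.8
```

Run:
```python
from h import *
go(.5789,.0844,.125,-1.4)
```

```text
t27.32 pos [578.6  84.4 109.8] yaw -1.39 d_tool mm [  0.3  -0.  -15.2] twist 0.0002 F [ 0.5 -0.2 -1.8] w 20.4 q [ 0.07  0.37  1.82 -0.    0.95  1.67]
```

Request:
step_arm(claw=[0.1, 0.1, 0.1, 0.1, 0.1, 0.1, 0.1, 0.1], translation=[[0, 0, 0.002], [0, 0, 0.004], [0, 0, 0.006], [0, 0, 0.008], [0, 0, 0.01], [0, 0, 0.012], [0, 0, 0.014], [0, 0, 0.014]], twist=[0, 0, 0, 0, 0, 0, 0, 0])

```text
clock: 27.98
ee_pos: [0.5784, 0.0844, 0.0957]
orientation: [[1.0, -0.024, -0.001], [-0.024, -1.0, -0.0], [-0.001, 0.0, -1.0]]
ft_force: [-0.3, 0.2, -2.1]
grip_width: 0.0206
finger_force: 69.8
```

Run:
```python
from h import *
go(.5789,.0844,.125,-1.4)
```

```text
t27.98 pos [578.4  84.4  95.7] yaw -1.39 d_tool mm [  0.4  -0.  -29.3] twist 0.0002 F [-0.3  0.2 -2.1] w 20.6 q [0.07 0.39 1.82 0.   0.93 1.67]
```

Request:
step_arm(claw=[0.1, 0.1, 0.1, 0.1, 0.1, 0.1, 0.1, 0.1], translation=[[0, 0, 0.002], [0, 0, 0.004], [0, 0, 0.006], [0, 0, 0.008], [0, 0, 0.01], [0, 0, 0.011], [0, 0, 0.011], [0, 0, 0.011]], twist=[0, 0, 0, 0, 0, 0, 0, 0])

```text
clock: 28.65
ee_pos: [0.5788, 0.0844, 0.0852]
orientation: [[1.0, -0.024, -0.0], [-0.024, -1.0, -0.0], [-0.0, 0.0, -1.0]]
ft_force: [-0.1, 0.4, -2.5]
grip_width: 0.0205
finger_force: 69.8
```

Request:
step_arm(claw=[0.1, 0.1, 0.1, 0.1, 0.1, 0.1, 0.1, 0.1], translation=[[0, 0, 0.0003], [0, 0, 0.0006], [0, 0, 0.0009], [0, 0, 0.0012], [0, 0, 0.0015], [0, 0, 0.0015], [0, 0, 0.0015], [0, 0, 0.0015]], twist=[0, 0, 0, 0, 0, 0, 0, 0])

```text
clock: 29.32
ee_pos: [0.5789, 0.0844, 0.0838]
orientation: [[1.0, -0.024, -0.0], [-0.024, -1.0, -0.0], [-0.0, 0.0, -1.0]]
ft_force: [-1.0, -0.3, -1.8]
grip_width: 0.0206
finger_force: 69.8
```

Run:
```python
from h import *
go(.5789,.0844,.125,-1.4)
```

```text
t29.32 pos [578.9  84.4  83.8] yaw -1.39 d_tool mm [  0.   -0.  -41.2] twist 0.0002 F [-1.  -0.3 -1.8] w 20.6 q [ 0.07  0.41  1.83 -0.    0.9   1.67]
```

Request:
step_arm(claw=[0.1, 0.1, 0.1, 0.1, 0.1, 0.1, 0.1, 0.1], translation=[[0, 0, 0.0003], [0, 0, 0.0006], [0, 0, 0.0009], [0, 0, 0.0012], [0, 0, 0.0015], [0, 0, 0.0015], [0, 0, 0.0015], [0, 0, 0.0015]], twist=[0, 0, 0, 0, 0, 0, 0, 0])

```text
clock: 29.98
ee_pos: [0.5789, 0.0844, 0.0823]
orientation: [[1.0, -0.024, 0.0], [-0.024, -1.0, 0.0], [0.0, -0.0, -1.0]]
ft_force: [-0.3, 0.0, -2.4]
grip_width: 0.0209
finger_force: 69.8
```

Run:
```python
from h import *
go(.5789,.0844,.125,-1.4)
```

```text
t29.98 pos [578.9  84.4  82.3] yaw -1.39 d_tool mm [ -0.    0.  -42.7] twist 0.0002 F [-0.3  0.  -2.4] w 20.9 q [0.07 0.41 1.83 0.   0.9  1.67]
```

Request:
step_arm(claw=[0.1, 0.1, 0.1, 0.1, 0.1, 0.1, 0.1, 0.1], translation=[[0, 0, 0.0003], [0, 0, 0.0006], [0, 0, 0.0009], [0, 0, 0.0012], [0, 0, 0.0015], [0, 0, 0.0015], [0, 0, 0.0015], [0, 0, 0.0015]], twist=[0, 0, 0, 0, 0, 0, 0, 0])

```text
clock: 30.65
ee_pos: [0.5791, 0.0844, 0.081]
orientation: [[1.0, -0.024, 0.0], [-0.024, -1.0, -0.0], [0.0, 0.0, -1.0]]
ft_force: [0.1, -1.2, -0.4]
grip_width: 0.0209
finger_force: 70.1
```

Run:
```python
from h import *
go(.5789,.0844,.125,-1.4)
```

```text
t30.65 pos [579.1  84.4  81. ] yaw -1.39 d_tool mm [ -0.1  -0.  -44. ] twist 0.0002 F [ 0.1 -1.2 -0.4] w 20.9 q [ 0.07  0.42  1.83 -0.    0.9   1.67]
```

Request:
step_arm(claw=[0.1, 0.1, 0.1, 0.1, 0.1, 0.1, 0.1, 0.1], translation=[[0, 0, 0.0003], [0, 0, 0.0006], [0, 0, 0.0009], [0, 0, 0.001], [0, 0, 0.001], [0, 0, 0.001], [0, 0, 0.001], [0, 0, 0.001]], twist=[0, 0, 0, 0, 0, 0, 0, 0])

```text
clock: 31.32
ee_pos: [0.579, 0.0843, 0.0799]
orientation: [[1.0, -0.024, 0.0], [-0.024, -1.0, -0.0], [0.0, 0.0, -1.0]]
ft_force: [-1.1, -1.3, 3.6]
grip_width: 0.0207
finger_force: 70.5
```

Run:
```python
from h import *
go(.5789,.0844,.125,-1.4)
```

```text
t31.32 pos [579.   84.3  79.9] yaw -1.39 d_tool mm [ -0.1  -0.  -45.1] twist 0.0002 F [-1.1 -1.3  3.6] w 20.7 q [ 0.07  0.42  1.83 -0.    0.9   1.67]
```

Request:
step_arm(claw=[0.3, 0.4, 0.5, 0.5, 0.5, 0.5, 0.5, 0.5], translation=[[0, 0, 0], [0, 0, 0], [0, 0, 0], [0, 0, 0], [0, 0, -0.005], [0, 0, -0.02], [0, 0, -0.045], [0, 0, -0.08]], twist=[0, 0, 0, 0, 0, 0, 0, 0])

```text
clock: 31.98
ee_pos: [0.5761, 0.0843, 0.1577]
orientation: [[1.0, -0.024, -0.007], [-0.024, -1.0, -0.0], [-0.007, 0.001, -1.0]]
ft_force: [-0.6, 0.4, -0.6]
grip_width: 0.0426
finger_force: 0.0
```

Request:
step_arm(claw=[0.5, 0.5, 0.5, 0.5, 0.5, 0.5, 0.5, 0.5], translation=[[0, 0, -0.03], [-0.03, 0, -0.05], [-0.06, 0, -0.06], [-0.09, 0, -0.06], [-0.12, 0, -0.06], [-0.14, 0, -0.06], [-0.14, 0, -0.06], [-0.14, 0, -0.06]], twist=[0, 0, 0, 0, 0, 0, 0, 0])

```text
clock: 32.65
ee_pos: [0.4385, 0.088, 0.2203]
orientation: [[1.0, -0.024, 0.002], [-0.024, -1.0, 0.0], [0.002, -0.0, -1.0]]
ft_force: [0.3, -0.3, 0.7]
grip_width: 0.043
finger_force: 0.0
```

Run:
```python
from h import *
go()
c=r.read_camera("scene")
cv2.imwrite("pics/s8.png",cv2.resize(c["img"][120:290,220:460,::-1],None,fx=3.2,fy=3.2,interpolation=cv2.INTER_CUBIC))
for n,k in (("scene",c),("top",r.read_camera("top"))):
    Z=cloud(k);q=(np.hypot(Z[:,:,0]-.578,Z[:,:,1]-.0845)<.009)&(Z[:,:,2]>.095);p=(abs(Z[:,:,0]-.583)<.03)&(Z[:,:,1]>.11)&(Z[:,:,1]<.14)&(abs(Z[:,:,2]-.072)<.005)
    print(n,np.median(Z[q],axis=0),Z[p][:,2].mean())
```

```text
t32.65 pos [438.5  88.  220.3] yaw -1.36 d_tool mm [0. 0. 0.] twist None F [ 0.3 -0.3  0.7] w 43.0 q [ 0.1  -0.03  2.05  0.    1.13  1.7 ]
scene [0.57725934 0.08458272 0.10307428] 0.07131818298340477
top [0.57800352 0.08484289 0.10500106] 0.07323047194661371
```

View pics/s8.png

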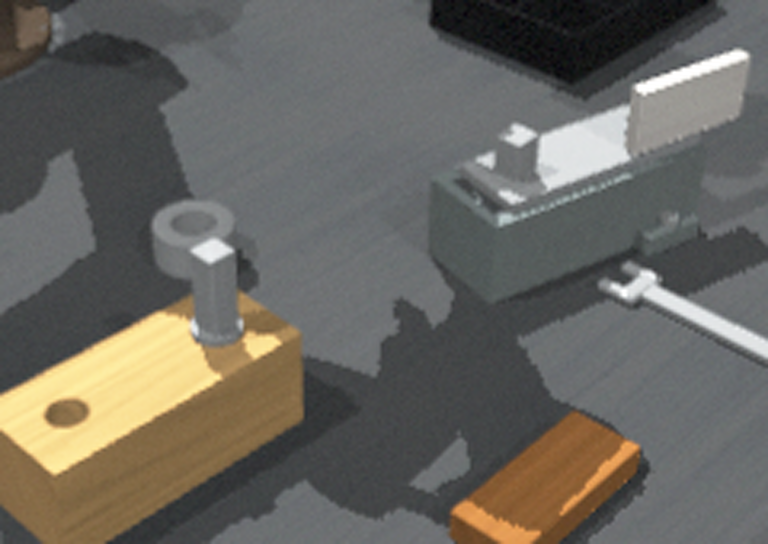

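The bolt stands upright, seated with its flange on the plate at (518,155). The drift is upright in the block at (215,290), and the ring, offcut and spanner are where they were.

```bash
python3 -c "
from workcell import r
print(r.hand_in())"
```

```text
the job is handed in; nothing more can be done
None
```

The job was handed in at about 33 s: the drift brought the holes into line and is back upright in its block hole, and the bolt is down through both holes, seated on the bracket and released. The forces I read stayed below about 10 N, and the verdict was not shown.

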